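# Free the stuck print stamps, proof each one and park them

### The arm

A 7-joint arm with a two-finger parallel gripper is mounted at the origin on the work surface. World frame = base frame: x ahead of the robot, y to its left, z up, the work surface at z = 0. Lengths are in m, angles in rad, forces in N, time in s.
With the tool pointing down it reaches from about 0.4 to 0.875 m from the base axis. Payload 19.3 kg.
Tool frame: the origin (TCP) lies where the fingers leave the gripper's body, on its centre line; the fingertips stand bot.tip_reach ahead of it and the grasp point (between the pads) lies 54 mm ahead of it (bot.tip_reach is the distance from the TCP to the fingertips, in m); z points along the fingers, y is the line along which they close (so a half turn about z gives the same grasp; the last joint's range is limited). The gripper opens to 85 mm and grips with 20 to 120 N. Pads are 22 mm wide; open, the fingers measure 114 mm over their backs; the gripper's body (76 mm by 85 mm) begins 54 mm behind the grasp point. The pads swing forward as they close: fully open they stand 13 mm farther back than shut.
Start: joints at [1.101, 0.521, -0.036, 1.599, 0.021, 1.021, -0.113], TCP at [0.243, -0.576, 0.304] pointing down, gripper open.
Joint ranges: [-2.91, 2.91], [-0.3, 2.13], [-1.5, 1.42], [0.17, 2.43], [-1.26, 4.41], [0.16, 1.93], [-2.52, 2.52]. Speed limits (rad/s): [1.89, 1.89, 2.39, 2.39, 3.01, 3.01, 3.01].

### API

Orientations are given as [roll, pitch, yaw] about the fixed x, y, z axes, in that order (R = Rz(yaw) Ry(pitch) Rx(roll)).
In Python, from workcell import bot gives the robot as it stands. The module is installed in compiled form; this text tells all that it offers.
- The arm moves only by the shell command python3 -m jog 'ROWS' [FORCE]. ROWS is JSON, a list that holds one entry, the list of rows, each a list of 7 numbers: the shift along the tool's x, y, z in mm, then the turn, a rotation vector about the tool's x, y, z in rad, then the opening, from 0 (shut) to 1 (fully open). In form: [[[tx, ty, tz, wx, wy, wz, fingers], ...]]. A call has 1 to 5 rows; each row shifts and turns the commanded pose from where the row before left it, along the tool's axes as they then stand; what a row does not reach is not made up. A row lasts 1/10 s, in which the tool goes at most 50 mm and 8.59 degrees, less where a joint would pass 70% of its speed; a pose out of reach is approached as far as the arm can. A call is refused whole if a number of a shift passes 50 or a number of a turn 0.15, either way. A call with a gripper value outside its range is refused whole. The fingers move at their own pace and stop on an object; FORCE is the grip in N (left out, the last holds). Time passes only in rows, so rows that do not move let the fingers close. It gives the time, the measured TCP pose, the force, the opening and the grip force at its end, in the units of the state.
- bot.observe(): the state, without advancing time (a new reading comes with each control period).
- bot.grab_frame(name): name is "side" or "top"; returns a dict with "img" (384x512x3 uint8, red, green, blue), "intrinsics" (3x3 intrinsics, pixels), "R" (3x3) and "t" (3): a world point X has camera coordinates R X + t. Camera axes: x right, y down, z forward; pixel columns grow to the right and rows downward; lengths in m; the calibration is good to about 2 mm. A picture is of the moment at which its call begins. There is no depth.
- bot.job_done(): hands the job in; it is judged then, once.
Trained networks look in a picture, given as the dict that the camera call returned (one of the last four; its "shot" number tells which), for a name from the list of things; names that differ only in an ending like _2 or _b are one class to them, and where a whole thing is asked for, a point or a joint stands for the part that bears it (a point fixed in the world has none). Each returns a list of dicts, best first, with "conf" (0 to 1); they miss things now and then, are a little off and sometimes report something else, mostly with a low value. They report only what shows in the picture. A call takes as long as a camera call.
- bot.trace(query, picture): "region" (384x512 bool, what is visible of it).
- bot.spot_point(query, picture): "xyz" ([x, y, z] in m, in world coordinates, good to about 4 mm: a listed point, or the origin of a listed thing).
The state is a dict: "clock": time; "qpos": joint angles; "qd": joint speeds; "joint_efforts": joint torques, N m; "position": TCP position; "tool_rot": TCP orientation; "force": force on the tool from outside, world axes, zero at the start; "moment": the same for the moment, N m; "grip_width": finger opening in m; "finger_force": force on a finger pad.
Only numpy, scipy, OpenCV 4.12 (cv2) and the standard library are available. Lean on these libraries where they do the work, as an engineer would, in place of code of your own. Each camera call takes 0.05 s, during which the arm holds its last target. There are 200 camera calls.

### The job

The spring hand stamps have stuck fast in their rack in the art room: rock each one front and back until both jaws let go, then lift it out. Working from the lightest colour to the darkest (yellow, red, blue; one may be missing), stand each stamp upright inside the green frame on the print board, press its head fully down to its stop and hold it there a moment, and then stand it upright in the blue tray, so that all of them end up there. Leave the paint tub, the jar and the cup where they are.

Things in the scene. Friction and masses are not known exactly. Their poses are not given: they have to be found in the camera images.
- rack: Fixed plywood stamp rack, 116 x 272 mm. Origin: centre of its underside; own y runs along the row of three sockets (95 mm apart), own x across the row (front -x, back +x), z up; stamps in it have the same axes. Wooden cheeks between the sockets rise to 42 mm. Each socket has two stiff black jaws, front and back, whose lips reach 4 mm over the stamp's shoulder.
- slot0 (a point): Centre of the floor of the socket at the rack's +y end, 6 mm above the table: a stamp's underside stands here. Kerbs 10 mm high (1.5 mm play) stop its foot sliding along rack x, so it can only lean. Pulled straight up, a gripped stamp rises about 5 mm and is then held fast.
- slot1 (a point): Centre of the floor of the socket at the rack's middle, 6 mm above the table: a stamp's underside stands here. Kerbs 10 mm high (1.5 mm play) stop its foot sliding along rack x, so it can only lean. Pulled straight up, a gripped stamp rises about 5 mm and is then held fast.
- slot2 (a point): Centre of the floor of the socket at the rack's -y end, 6 mm above the table: a stamp's underside stands here. Kerbs 10 mm high (1.5 mm play) stop its foot sliding along rack x, so it can only lean. Pulled straight up, a gripped stamp rises about 5 mm and is then held fast.
- jaw0_front (a joint): Travel (m) of slot0's front jaw, outward along rack -x: 0 to 0.0015 at the start, stop 0.009; stiff (12 N), stays where left. Leaning the stamp about 0.18 rad this way, pivoting on its foot, pushes it out; with both jaws past 0.006 the stamp, upright again, lifts out. Lip: 28 mm along rack y, its top 71 mm above the table.
- jaw0_back (a joint): Travel (m) of slot0's back jaw, outward along rack +x: 0 to 0.0015 at the start, stop 0.009; stiff (12 N), stays where left. Leaning the stamp about 0.18 rad this way, pivoting on its foot, pushes it out; with both jaws past 0.006 the stamp, upright again, lifts out. Lip: 28 mm along rack y, its top 71 mm above the table.
- jaw1_front (a joint): Travel (m) of slot1's front jaw, outward along rack -x: 0 to 0.0015 at the start, stop 0.009; stiff (12 N), stays where left. Leaning the stamp about 0.18 rad this way, pivoting on its foot, pushes it out; with both jaws past 0.006 the stamp, upright again, lifts out. Lip: 28 mm along rack y, its top 71 mm above the table.
- jaw1_back (a joint): Travel (m) of slot1's back jaw, outward along rack +x: 0 to 0.0015 at the start, stop 0.009; stiff (12 N), stays where left. Leaning the stamp about 0.18 rad this way, pivoting on its foot, pushes it out; with both jaws past 0.006 the stamp, upright again, lifts out. Lip: 28 mm along rack y, its top 71 mm above the table.
- jaw2_front (a joint): Travel (m) of slot2's front jaw, outward along rack -x: 0 to 0.0015 at the start, stop 0.009; stiff (12 N), stays where left. Leaning the stamp about 0.18 rad this way, pivoting on its foot, pushes it out; with both jaws past 0.006 the stamp, upright again, lifts out. Lip: 28 mm along rack y, its top 71 mm above the table.
- jaw2_back (a joint): Travel (m) of slot2's back jaw, outward along rack +x: 0 to 0.0015 at the start, stop 0.009; stiff (12 N), stays where left. Leaning the stamp about 0.18 rad this way, pivoting on its foot, pushes it out; with both jaws past 0.006 the stamp, upright again, lifts out. Lip: 28 mm along rack y, its top 71 mm above the table.
- stamp_yellow: yellow hand stamp, 102 mm tall, 0.3 kg; may be absent. Origin: centre of its underside, z up. Body 44 x 44 mm, 50 mm tall (its top is the shoulder); white neck 24 mm (own x) by 30 mm (own y) from 50 to 82 mm; on a stem above it a round yellow plunger head, 27 mm diameter, from 92 to 102 mm. Take it by the neck from above, fingers closing along own y.
- head_yellow (a joint): How far (m) the yellow stamp's spring plunger head is pressed down: 0 up, 0.010 at its stop (about 8 N); springs back.
- stamp_red: red hand stamp, 102 mm tall, 0.3 kg; may be absent. Origin: centre of its underside, z up. Body 44 x 44 mm, 50 mm tall (its top is the shoulder); white neck 24 mm (own x) by 30 mm (own y) from 50 to 82 mm; on a stem above it a round red plunger head, 27 mm diameter, from 92 to 102 mm. Take it by the neck from above, fingers closing along own y.
- head_red (a joint): How far (m) the red stamp's spring plunger head is pressed down: 0 up, 0.010 at its stop (about 8 N); springs back.
- stamp_blue: blue hand stamp, 102 mm tall, 0.3 kg; may be absent. Origin: centre of its underside, z up. Body 44 x 44 mm, 50 mm tall (its top is the shoulder); white neck 24 mm (own x) by 30 mm (own y) from 50 to 82 mm; on a stem above it a round blue plunger head, 27 mm diameter, from 92 to 102 mm. Take it by the neck from above, fingers closing along own y.
- head_blue (a joint): How far (m) the blue stamp's spring plunger head is pressed down: 0 up, 0.010 at its stop (about 8 N); springs back.
- board: Loose plywood print board with white card, 130 x 130 x 10 mm, 0.6 kg, on the table. Origin: centre of its underside.
- board_mark (a point): Centre of the top of the print board, middle of the 74 mm green square frame printed on the card; 10 mm above the table.
- tray: Fixed blue open tray, 100 mm (own x) by 280 mm (own y), 20 mm high, walls and floor 5 mm thick. Origin: centre of its underside; room for three stamps side by side along own y.
- paint_tub: Bystander: blue paint tub with blue lid, 72 mm diameter, 110 mm tall. Origin: centre of its underside.
- glass_jar: Bystander: green glass jar with orange lid, 64 mm diameter, 90 mm tall. Origin: centre of its underside.
- water_pot: Bystander: white plastic cup, 76 mm diameter, 85 mm tall. Origin: centre of its underside.

How it is judged:
On the way, in this order (a step that is already met when the one before it is completed fails the run):
1. the yellow stamp stands on the print board inside the green frame, upright, its head pressed down to its stop (horizontal distance between stamp_yellow and board_mark below 0.015 m and angle between stamp_yellow's own z axis and vertical below 0.12 rad and z of stamp_yellow in the frame of board_mark between -0.005 and 0.006 m and value of joint head_yellow above 0.0085 m), for 0.2 s.
2. the red stamp stands on the print board inside the green frame, upright, its head pressed down to its stop (horizontal distance between stamp_red and board_mark below 0.015 m and angle between stamp_red's own z axis and vertical below 0.12 rad and z of stamp_red in the frame of board_mark between -0.005 and 0.006 m and value of joint head_red above 0.0085 m), for 0.2 s.
3. the blue stamp stands on the print board inside the green frame, upright, its head pressed down to its stop (horizontal distance between stamp_blue and board_mark below 0.015 m and angle between stamp_blue's own z axis and vertical below 0.12 rad and z of stamp_blue in the frame of board_mark between -0.005 and 0.006 m and value of joint head_blue above 0.0085 m), for 0.2 s.
At the end, for the whole second after the job is handed in: Every stamp that is present stands upright (within 0.12 rad) on the floor of the blue tray, its centre within 30 mm (across) and 120 mm (along) of the tray's centre, at rest and let go (x of stamp_yellow in the frame of tray between -0.03 and 0.03 m and y of stamp_yellow in the frame of tray between -0.12 and 0.12 m and z of each of stamp_yellow, stamp_red, stamp_blue in the frame of tray below 0.012 m and angle between each of stamp_yellow, stamp_red, stamp_blue's own z axis and vertical below 0.12 rad and linear speed of each of stamp_yellow, stamp_red, stamp_blue below 0.02 m/s and x of stamp_red in the frame of tray between -0.03 and 0.03 m and y of stamp_red in the frame of tray between -0.12 and 0.12 m and x of stamp_blue in the frame of tray between -0.03 and 0.03 m and y of stamp_blue in the frame of tray between -0.12 and 0.12 m); the robot touches nothing.
It fails at once if the paint tub is pushed more than 30 mm away or knocked over (distance of paint_tub from where it was at the start of the episode above 0.03 m or angle between paint_tub's own z axis and vertical above 0.5 rad).
It fails at once if the glass jar is pushed more than 30 mm away or knocked over (distance of glass_jar from where it was at the start of the episode above 0.03 m or angle between glass_jar's own z axis and vertical above 0.5 rad).
It fails at once if the cup is pushed more than 30 mm away or knocked over (distance of water_pot from where it was at the start of the episode above 0.03 m or angle between water_pot's own z axis and vertical above 0.5 rad).
Of stamp_yellow, stamp_red, stamp_blue only 2 to 3 are there at a start; the rules pass over those that are not, and their reading is None.
At some moment in a run one of board may be knocked a few centimetres aside while the robot is not near it.
Once in a run the grip may slacken for a moment while it holds something.
It also fails if it takes over 210 s, if anything falls off the work surface, if the arm or the gripper's body presses on something with over 40 N, if the wrist force passes 120 N, or if a joint passes its speed limit or range.

## Working session

There is one attempt and no reset: what is moved stays moved. The work goes in short steps, Python scripts to look and compute and a shell command to move; the robot and the scene stay as the last step left them, time stands still between calls to the robot, and variables do not carry over. Pictures are saved under pics/ and viewed, at most 14 in all, crops included, and the job is handed in when it is done.

```bash
mkdir -p pics
cat > h.py <<'E'
from workcell import bot
import numpy as np, cv2
def st():
    s=bot.observe(); print({k:np.round(s[k],3).tolist() for k in("clock","position","tool_rot","force","grip_width","finger_force","qpos")}); return s
def pix(f,X):
    c=f["R"]@np.array(X)+f["t"]; p=f["intrinsics"]@c; return p[:2]/p[2]
def ray(f,uv,z):
    d=f["R"].T@np.linalg.inv(f["intrinsics"])@np.array([uv[0],uv[1],1.]); o=-f["R"].T@f["t"]
    return o+d*(z-o[2])/d[2]
def save(f,n): cv2.imwrite("pics/"+n,f["img"][:,:,::-1])
E
python3 - <<'E'
from h import *
st(); print(bot.tip_reach)
F={n:bot.grab_frame(n) for n in("top","side")}
save(F["top"],"t0.png");save(F["side"],"s0.png")
for q in["rack","slot0","slot1","slot2","stamp_yellow","stamp_red","stamp_blue","board","board_mark","tray","paint_tub","glass_jar","water_pot"]:
    for n in F:
        print(q,n,[(np.round(d["xyz"],3).tolist(),round(d["conf"],2)) for d in bot.spot_point(q,F[n])[:2]])
E
```

```text
{'clock': 0.0, 'position': [0.243, -0.575, 0.303], 'tool_rot': [-3.14, 0.0, 0.4], 'force': [0.298, 0.06, -0.005], 'grip_width': 0.086, 'finger_force': 0.0, 'qpos': [1.101, 0.522, -0.036, 1.6, 0.021, 1.021, -0.113]}
0.0726
rack top [([0.654, -0.008, -0.001], 0.61), ([0.652, -0.007, 0.004], 0.46)]
rack side [([0.645, -0.006, -0.001], 0.91)]
slot0 top [([0.655, -0.1, 0.002], 0.74), ([0.647, -0.006, 0.007], 0.65)]
slot0 side [([0.648, -0.005, 0.006], 0.85), ([0.65, 0.087, 0.007], 0.71)]
slot1 top [([0.655, -0.1, 0.002], 0.74), ([0.647, -0.006, 0.007], 0.65)]
slot1 side [([0.648, -0.005, 0.006], 0.85), ([0.65, 0.087, 0.007], 0.71)]
slot2 top [([0.655, -0.1, 0.002], 0.74), ([0.647, -0.006, 0.007], 0.65)]
slot2 side [([0.648, -0.005, 0.006], 0.85), ([0.65, 0.087, 0.007], 0.71)]
stamp_yellow top [([0.654, -0.007, 0.004], 0.52)]
stamp_yellow side [([0.65, -0.004, 0.011], 0.5)]
stamp_red top [([0.64, 0.082, 0.009], 0.63), ([0.6, -0.385, 0.0], 0.31)]
stamp_red side []
stamp_blue top [([0.643, 0.088, 0.006], 0.6)]
stamp_blue side [([0.643, 0.09, 0.005], 0.52), ([0.567, 0.444, -0.002], 0.38)]
board top [([0.453, -0.108, -0.002], 0.79)]
board side [([0.452, -0.109, 0.001], 0.57)]
board_mark top [([0.656, -0.103, 0.006], 0.63), ([0.454, -0.106, 0.008], 0.55)]
board_mark side [([0.452, -0.107, 0.012], 0.79), ([0.451, 0.179, -0.0], 0.34)]
tray top [([0.452, 0.179, -0.001], 0.77), ([0.653, -0.007, 0.002], 0.43)]
tray side [([0.45, 0.179, 0.0], 0.89)]
paint_tub top [([0.566, 0.442, -0.003], 0.91)]
paint_tub side [([0.568, 0.444, -0.002], 0.9)]
glass_jar top [([0.599, -0.386, -0.001], 0.97)]
glass_jar side [([0.599, -0.388, -0.001], 0.98)]
water_pot top [([0.677, 0.339, -0.002], 0.96), ([0.65, -0.006, 0.008], 0.5)]
water_pot side [([0.678, 0.339, 0.002], 0.66)]
```

View pics/t0.png

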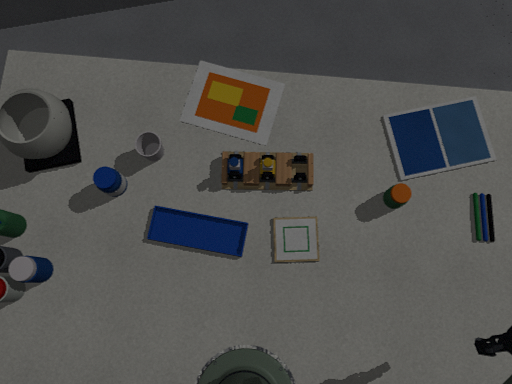

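View pics/s0.png

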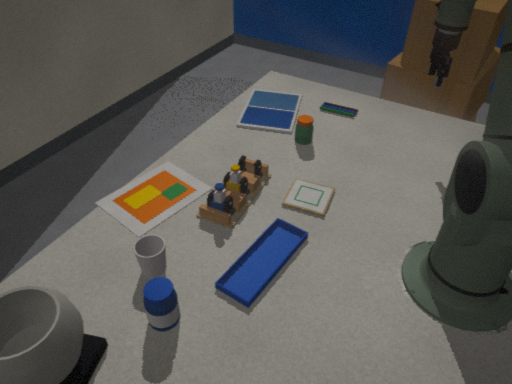

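The top view shows a blue stamp at pixel (235,163) in the left socket and a yellow one at (268,165) in the middle. The right socket (300,165) is empty, so red is missing. The board is at (296,240) and the tray at (197,231). Next I'll get yaws and refined positions.

```bash
cat >> h.py <<'E'
def rect(f,q,z):
    best=bot.trace(q,f)[0]; m=best["region"].astype(np.uint8)
    c=max(cv2.findContours(m,0,1)[0],key=cv2.contourArea).reshape(-1,2)
    P=np.array([ray(f,p,z)[:2] for p in c],np.float32)*1000
    r=cv2.minAreaRect(P); return np.round(r[0]),np.round(r[1]),round(r[2],1),round(best["conf"],2)
def tri(f,g,p,q):
    A=[];b=[]
    for k,u in((f,p),(g,q)):
        o=-k["R"].T@k["t"]; d=k["R"].T@np.linalg.inv(k["intrinsics"])@np.array([u[0],u[1],1.]); d/=np.linalg.norm(d)
        M=np.eye(3)-np.outer(d,d);A.append(M);b.append(M@o)
    return np.linalg.lstsq(np.vstack(A),np.hstack(b),rcond=None)[0]
def blob(f,col,X,r=16):
    u,v=pix(f,X).astype(int); i=f["img"][v-r:v+r,u-r:u+r]; h=cv2.cvtColor(i,cv2.COLOR_RGB2HSV).astype(int)
    lo,hi=dict(yellow=(22,35),blue=(100,125))[col]
    m=((h[...,0]>=lo)&(h[...,0]<=hi)&(h[...,1]>120)&(h[...,2]>50)).astype(np.uint8)
    n,l,s,c=cv2.connectedComponentsWithStats(m)
    return [(s[k,4],np.round(c[k]+[u-r,v-r],1).tolist()) for k in range(1,n) if s[k,4]>5]
E
python3 - <<'E'
from h import *
F=bot.grab_frame("top");G=bot.grab_frame("side")
for q,z in(("rack",.03),("board",.01),("tray",.02)):
    print(q,rect(F,q,z),rect(G,q,z))
for c,X in(("yellow",(.65,-.006,.1)),("blue",(.645,.088,.1))):
    for f in(F,G): print(c,pix(f,X),blob(f,c,X))
o=[];
for f in (F,G):
    c=np.round(pix(f,(.65,0,.05))).astype(int)
    i=f["img"][c[1]-40:c[1]+40,c[0]-55:c[0]+55,::-1]; o.append(cv2.resize(i,None,fx=7,fy=3.7*7/3.7,interpolation=2)[:, :770]); print(c)
im=np.vstack(o); cv2.imwrite("pics/c.png",cv2.resize(im,(400,600)) if 0 else cv2.resize(im,(412,600)))
E
```

```text
rack (array([645.,  -9.]), array([116., 271.]), 3.8, 0.72) (array([641.,  -3.]), array([129., 322.]), 5.2, 0.55)
board (array([694.,  -6.]), array([13., 33.]), 5.1, 0.45) (array([450., -98.]), array([130., 139.]), 6.0, 0.75)
tray (array([450., 176.]), array([283., 103.]), 84.4, 0.56) (array([447., 190.]), array([289., 107.]), 84.3, 0.61)
yellow [266.74213333 162.64814311] [(np.int32(108), [269.8, 163.7]), (np.int32(32), [261.1, 167.6])]
yellow [235.8169929  168.02083838] [(np.int32(44), [235.0, 167.1]), (np.int32(11), [228.6, 182.5])]
blue [233.36823284 161.51210692] [(np.int32(57), [233.5, 161.1]), (np.int32(32), [240.9, 165.9])]
blue [219.58137879 186.38063774] [(np.int32(35), [219.2, 186.0])]
[265 167]
[235 182]
```

View pics/c.png

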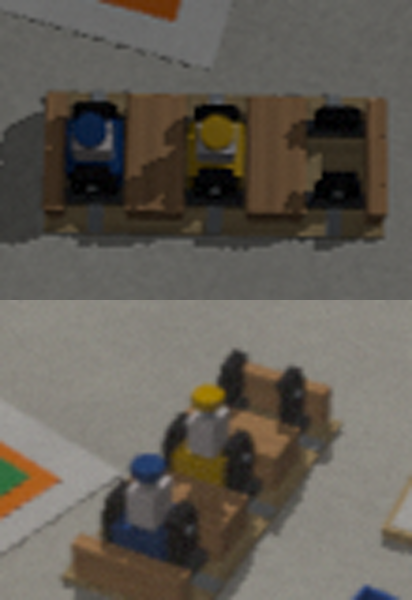

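Crop: the yellow head sits at top-view pixel (267.7,162.2) and the blue head at (234,161.1). The rack is slightly rotated, and the right-hand socket is empty.

Run:
```python
from h import *
F=bot.grab_frame("top");G=bot.grab_frame("side")
Y=tri(F,G,(267.7,162.2),(235.5,168.4));B=tri(F,G,(234,161.1),(219.5,186.3))
print(Y,B,np.degrees(np.arctan2(-(B-Y)[0],(B-Y)[1])))
for u in((267.7,162.2),(234,161.1)):print(ray(F,u,.108))
for u in((235.5,168.4),(219.5,186.3)):print(ray(G,u,.103))
# edges of rack: hough on rack contour top
for n in range(3):
  f=bot.grab_frame("top")
  for q in("rack","tray","board"):
    for d in bot.spot_point(q,f)[:1]: print(q,np.round(d["xyz"],3),round(d["conf"],2),end=" ")
  print(rect(f,"rack",.03))
# board mark green frame
h=cv2.cvtColor(F["img"],cv2.COLOR_RGB2HSV)
for f in(F,G):
    h=cv2.cvtColor(f["img"],cv2.COLOR_RGB2HSV); c=pix(f,(.452,-.107,.01)).astype(int)
    m=np.zeros(h.shape[:2],np.uint8); s=np.s_[c[1]-30:c[1]+30,c[0]-30:c[0]+30]
    m[s]=((h[s][...,0]>50)&(h[s][...,0]<90)&(h[s][...,1]>60))
    P=np.array([ray(f,p,.01)[:2]*1000 for p in np.argwhere(m)[:,::-1]],np.float32); print(len(P),cv2.minAreaRect(P))
```

```text
[ 0.65264038 -0.00852639  0.0959261 ] [0.64656307 0.08639967 0.09855053] 3.6631629556696588
[ 0.64945187 -0.00865124  0.108     ]
[0.64429706 0.08569612 0.108     ]
[ 6.47753149e-01 -6.35848406e-04  1.03000000e-01]
[0.64330812 0.09079976 0.103     ]
rack [ 0.652 -0.009  0.002] 0.62 tray [ 0.453  0.179 -0.001] 0.96 board [ 0.453 -0.104 -0.003] 0.78 (array([645.,  -8.]), array([117., 272.]), 3.7, 0.93)
rack [ 0.651 -0.006  0.001] 0.76 tray [ 0.454  0.179 -0.   ] 0.6 board [ 0.452 -0.108  0.   ] 0.78 (array([644.,  -9.]), array([118., 271.]), 3.8, 0.65)
rack [ 0.651 -0.007 -0.002] 0.81 tray [ 0.453  0.178 -0.003] 0.95 (array([645.,  -8.]), array([116., 272.]), 4.0, 0.82)
116 ((453.48480224609375, -108.24028015136719), (72.87367248535156, 72.93204498291016), 5.010725498199463)
44 ((453.20391845703125, -104.13427734375), (72.0926284790039, 72.7161636352539), 6.239892482757568)
```

```bash
cat >> h.py <<'E'
from scipy.spatial.transform import Rotation as Ro
def go(x,y,z,yaw):
    s=bot.observe(); p=np.array(s["position"]); R=Ro.from_euler("xyz",s["tool_rot"])
    T=Ro.from_euler("xyz",[np.pi,0,yaw])
    print("pos",np.round(p*1000,1),"rot",np.round(s["tool_rot"],3),"F",np.round(s["force"],1),"w",round(s["grip_width"]*1000,1),"ff",round(s["finger_force"],1),"t",round(s["clock"],1))
    print("shift",np.round(R.inv().apply(np.array([x,y,z])-p)*1000,1),"turn",np.round((R.inv()*T).as_rotvec(),3))
E
python3 -m jog '[[[42.6,-25.9,0,0,0,0,1],[42.6,-25.9,0,0,0,0,1],[42.6,-25.9,0,0,0,0,1],[42.6,-25.9,0,0,0,0,1],[42.6,-25.9,0,0,0,0,1]]]' 80
python3 -m jog '[[[42.6,-25.9,0,0,0,0,1],[42.6,-25.9,0,0,0,0,1],[42.6,-25.9,0,0,0,0,1],[42.6,-25.9,0,0,0,0,1],[42.6,-25.9,0,0,0,0,1]]]'
python3 -m jog '[[[42.6,-25.9,10,0,0,0,1],[42.6,-25.9,10,0,0,0,1],[42.6,-25.9,10,0,0,0,1],[42.6,-25.9,10,0,0,0,1],[0,0,0,0,0,0.1,1]]]'
python3 -m jog '[[[0,0,0,0,0,0.12,1],[0,0,0,0,0,0.11,1],[0,0,0,0,0,0,1]]]'
python3 -c "from h import *;go(.651,-.008,.18,.066)"
```

```text
clock: 3.15
position: [0.3899, -0.3718, 0.3041]
tool_rot: [3.141, -0.0, 0.4]
force: [1.1, -1.1, -0.3]
grip_width: 0.0854
finger_force: 0.0
clock: 3.65
position: [0.5358, -0.1696, 0.3041]
tool_rot: [3.141, -0.0, 0.4]
force: [1.1, -0.4, -0.0]
grip_width: 0.0854
finger_force: 0.0
clock: 4.15
position: [0.6513, -0.0052, 0.2626]
tool_rot: [-3.138, 0.0, 0.307]
force: [-1.7, 0.2, -0.5]
grip_width: 0.0856
finger_force: 0.0
clock: 4.45
position: [0.6496, -0.0121, 0.2645]
tool_rot: [3.141, 0.0, 0.068]
force: [-0.3, 0.5, -0.3]
grip_width: 0.0854
finger_force: 0.0
pos [649.6 -12.1 264.5] rot [3.141 0.    0.068] F [-0.3  0.5 -0.3] w 85.4 ff 0.0 t 4.5
shift [ 1.7 -4.  84.5] turn [0.    0.    0.002]
```

```bash
python3 -m jog '[[[1,-4,40,0,0,0,1],[0,0,40,0,0,0,1],[0,0,40,0,0,0,1],[0,0,12,0,0,0,1],[0,0,0,0,0,0,0.6]]]'
python3 -m jog '[[[0,0,0,0,0,0,0],[0,0,0,0,0,0,0],[0,0,0,0,0,0,0],[0,0,0,0,0,0,0],[0,0,0,0,0,0,0]]]' 80
python3 - <<'E'
from h import *
go(.651,-.008,.132,.066)
f=bot.grab_frame("side"); save(f,"s1.png"); cv2.imwrite("pics/s1c.png",cv2.resize(f["img"][80:260,130:350,::-1],None,fx=3,fy=3))
E
```

```text
clock: 4.95
position: [0.6497, -0.0083, 0.1315]
tool_rot: [-3.141, 0.003, 0.072]
force: [-0.3, 0.3, 0.1]
grip_width: 0.0733
finger_force: 0.0
clock: 5.45
position: [0.6511, -0.008, 0.1344]
tool_rot: [-3.142, -0.003, 0.07]
force: [-0.9, 0.7, 10.9]
grip_width: 0.029
finger_force: 78.2
pos [651.1  -8.  134.4] rot [-3.142e+00 -3.000e-03  7.000e-02] F [-0.9  0.7 10.9] w 29.0 ff 78.2 t 5.5
shift [-0.1 -0.   2.4] turn [-0.    -0.003  0.004]
```

View pics/s1c.png

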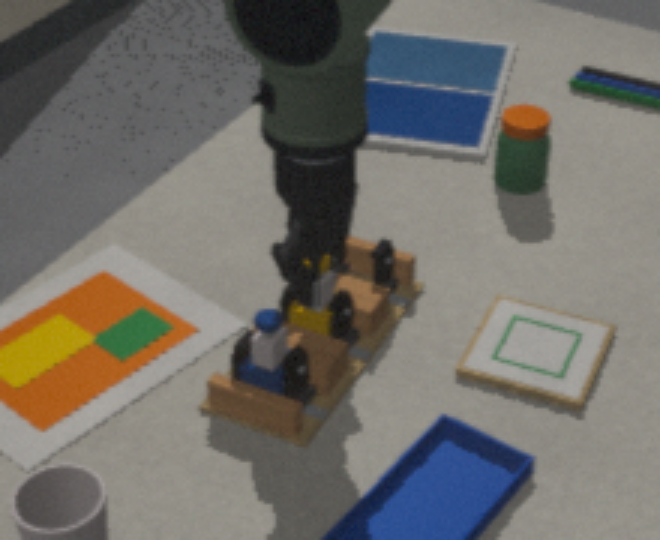

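Gripped on the neck. Rock to the front, 0.2 rad about the front foot edge.

```bash
python3 -m jog '[[[0,0,-2,0,0,0,0],[-6.4,0,-1,0,0.05,0,0],[-6.4,0,-1,0,0.05,0,0],[-6.4,0,-1,0,0.05,0,0],[-6.4,0,-1,0,0.05,0,0]]]'
python3 -m jog '[[[0,0,0,0,0,0,0],[0,0,0,0,0,0,0]]]'
python3 -c "from h import *;go(.651,-.008,.134,.066)"
```

```text
clock: 6.0
position: [0.6264, -0.0097, 0.1383]
tool_rot: [-3.141, -0.208, 0.07]
force: [13.2, -0.3, -5.9]
grip_width: 0.0286
finger_force: 79.7
clock: 6.2
position: [0.6257, -0.0098, 0.1381]
tool_rot: [-3.141, -0.204, 0.07]
force: [5.8, 0.7, -0.2]
grip_width: 0.0288
finger_force: 80.3
pos [625.7  -9.8 138.1] rot [-3.141 -0.204  0.07 ] F [ 5.8  0.7 -0.2] w 28.8 ff 80.3 t 6.2
shift [24.  -0.   9.1] turn [-0.001 -0.204  0.004]
```

```bash
python3 -m jog '[[[6.4,0,1.2,0,-0.05,0,0],[6.4,0,1.2,0,-0.05,0,0],[6.4,0,1.2,0,-0.05,0,0],[6.4,0,1.2,0,-0.05,0,0],[0,0,0,0,0,0,0]]]'
python3 -m jog '[[[6.4,0,-1,0,-0.05,0,0],[6.4,0,-1,0,-0.05,0,0],[6.4,0,-1,0,-0.05,0,0],[6.4,0,-1,0,-0.05,0,0],[0,0,0,0,0,0,0]]]'
python3 -m jog '[[[0,0,0,0,0,0,0]]]'
python3 -c "from h import *;go(.651,-.008,.134,.066)"
```

```text
clock: 6.7
position: [0.6514, -0.008, 0.1352]
tool_rot: [-3.141, 0.0, 0.07]
force: [0.1, 0.3, -3.8]
grip_width: 0.0288
finger_force: 80.2
clock: 7.2
position: [0.6754, -0.0065, 0.1366]
tool_rot: [3.141, 0.204, 0.07]
force: [-6.8, -0.5, -0.2]
grip_width: 0.0285
finger_force: 80.6
clock: 7.3
position: [0.6751, -0.0066, 0.1367]
tool_rot: [3.141, 0.201, 0.07]
force: [-5.1, 0.7, -5.0]
grip_width: 0.0288
finger_force: 80.2
pos [675.1  -6.6 136.7] rot [3.141 0.201 0.07 ] F [-5.1  0.7 -5. ] w 28.8 ff 80.2 t 7.3
shift [-23.1  -0.3   7.4] turn [0.001 0.201 0.004]
```

Return to upright and lift.

```bash
python3 -m jog '[[[-6.2,0,1.1,0,0.05,0,0],[-6.2,0,1.1,0,0.05,0,0],[-6.2,0,1.1,0,0.05,0,0],[-6.2,0,1.1,0,0.05,0,0],[0,0,0,0,0,0,0]]]'
python3 -m jog '[[[0,0,-4,0,0,0,0],[0,0,-4,0,0,0,0],[0,0,-4,0,0,0,0]]]'
python3 -c "from h import *;go(.651,-.008,.134,.066)"
```

```text
clock: 7.8
position: [0.6497, -0.0085, 0.1364]
tool_rot: [3.141, -0.002, 0.07]
force: [0.2, -0.2, -3.4]
grip_width: 0.0284
finger_force: 80.2
clock: 8.1
position: [0.6515, -0.0081, 0.1483]
tool_rot: [-3.142, 0.0, 0.07]
force: [0.2, 0.4, -2.9]
grip_width: 0.0285
finger_force: 80.2
pos [651.5  -8.1 148.3] rot [-3.142  0.     0.07 ] F [ 0.2  0.4 -2.9] w 28.5 ff 80.2 t 8.1
shift [-0.5 -0.1 14.3] turn [-0.     0.     0.004]
```

```bash
python3 -m jog '[[[0,0,-40,0,0,0,0],[0,0,-40,0,0,0,0],[0,0,-20,0,0,0,0],[0,0,0,0,0,0,0]]]'
cat >> h.py <<'E'
def board():
    for n in("top","side"):
        f=bot.grab_frame(n)
        for q in("board","board_mark"): print(q,n,[(np.round(d["xyz"],3).tolist(),round(d["conf"],2)) for d in bot.spot_point(q,f)[:2]])
        h=cv2.cvtColor(f["img"],cv2.COLOR_RGB2HSV); c=pix(f,(.452,-.107,.01)).astype(int)
        m=np.zeros(h.shape[:2],np.uint8); s=np.s_[c[1]-35:c[1]+35,c[0]-35:c[0]+35]
        m[s]=((h[s][...,0]>50)&(h[s][...,0]<90)&(h[s][...,1]>60))
        P=np.array([ray(f,p,.01)[:2]*1000 for p in np.argwhere(m)[:,::-1]],np.float32); print(len(P),cv2.minAreaRect(P))
E
python3 - <<'E'
from h import *
board(); go(.4535,-.1065,.25,.09)
f=bot.grab_frame("side"); cv2.imwrite("pics/s2c.png",cv2.resize(f["img"][80:260,130:350,::-1],None,fx=2,fy=2))
E
```

```text
clock: 8.5
position: [0.6524, -0.0082, 0.2512]
tool_rot: [3.142, -0.005, 0.07]
force: [0.2, 0.9, -4.1]
grip_width: 0.0286
finger_force: 80.5
board top [([0.452, -0.104, -0.003], 0.73)]
board_mark top [([0.451, -0.106, 0.012], 0.77)]
18 ((470.76153564453125, -140.68177795410156), (43.93263244628906, 4.087843894958496), 9.640012741088867)
board side [([0.45, -0.11, 0.0], 0.9), ([0.658, -0.101, 0.002], 0.66)]
board_mark side [([0.452, -0.108, 0.011], 0.64)]
40 ((452.8944396972656, -104.06779479980469), (71.92900848388672, 71.76545715332031), 6.858966827392578)
pos [650.7  -8.2 246.5] rot [-3.142e+00  2.000e-03  7.000e-02] F [-0.3 -0.5 -3.4] w 28.8 ff 80.4 t 8.8
shift [-203.6   84.3   -3.1] turn [-0.     0.002 -0.02 ]
```

View pics/s2c.png

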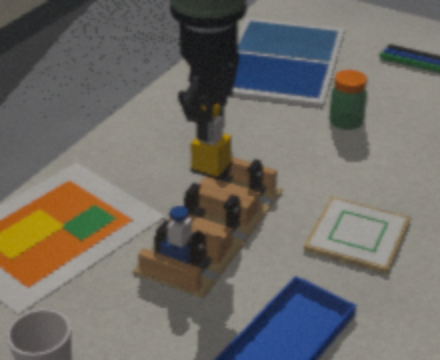

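The yellow stamp hangs upright in the gripper and the board is where it was. Carry it over.

```bash
python3 -m jog '[[[-40.7,16.8,0,0,0,0,0],[-40.7,16.8,0,0,0,0,0],[-40.7,16.8,0,0,0,0,0],[-40.7,16.8,0,0,0,0,0],[-40.7,16.8,0,0,0,-0.02,0]]]'
python3 -m jog '[[[0,0,30,0,0,0,0],[0,0,30,0,0,0,0],[0,0,20,0,0,0,0],[0,0,0,0,0,0,0]]]'
python3 -c "
from h import *;board();go(.453,-.1065,.1385,.09)"
```

```text
clock: 9.35
position: [0.4522, -0.1067, 0.2475]
tool_rot: [-3.142, 0.0, 0.09]
force: [1.0, -0.7, -2.0]
grip_width: 0.0289
finger_force: 80.3
clock: 9.75
position: [0.4528, -0.1059, 0.1657]
tool_rot: [-3.141, 0.004, 0.09]
force: [-0.6, -0.0, -2.7]
grip_width: 0.0288
finger_force: 80.1
board top []
board_mark top []
27 ((456.1750793457031, -75.4096908569336), (157.52261352539062, 120.90792846679688), 39.653018951416016)
board side [([0.453, -0.108, 0.001], 0.59), ([0.646, -0.004, 0.001], 0.34)]
board_mark side [([0.451, -0.11, 0.01], 0.96), ([0.448, 0.178, -0.001], 0.69)]
25 ((452.4946594238281, -103.049072265625), (71.6685562133789, 69.15808868408203), 7.255287170410156)
pos [ 454.4 -106.2  168.8] rot [ 3.141e+00 -2.000e-03  9.000e-02] F [-0.5  0.5 -3.3] w 28.5 ff 80.1 t 10.1
shift [-1.5  0.2 30.3] turn [ 0.    -0.002 -0.   ]
```

```bash
python3 -m jog '[[[-0.5,0,14,0,0,0,0],[0,0,10,0,0,0,0],[0,0,3,0,0,0,0],[0,0,0,0,0,0,0]]]'
python3 -m jog '[[[0,0,2,0,0,0,0],[0,0,0,0,0,0,0]]]'
```

```text
clock: 10.45
position: [0.4534, -0.1061, 0.1407]
tool_rot: [-3.141, 0.001, 0.09]
force: [-0.1, -0.4, -2.2]
grip_width: 0.0288
finger_force: 80.3
clock: 10.65
position: [0.4536, -0.1062, 0.139]
tool_rot: [3.142, -0.0, 0.09]
force: [0.8, 0.3, -3.2]
grip_width: 0.0286
finger_force: 80.3
```

```bash
python3 -m jog '[[[0,0,1,0,0,0,0],[0,0,1,0,0,0,0],[0,0,0,0,0,0,0]]]'
python3 -c "
from h import *;go(.453,-.1065,.1385,.09)"
```

```text
clock: 10.95
position: [0.4538, -0.106, 0.1382]
tool_rot: [3.141, -0.001, 0.09]
force: [-8.1, 4.7, 34.1]
grip_width: 0.0288
finger_force: 85.3
pos [ 453.8 -106.   138.2] rot [ 3.141e+00 -1.000e-03  9.000e-02] F [-8.1  4.7 34.1] w 28.8 ff 85.3 t 10.9
shift [-0.8  0.4 -0.3] turn [ 0.    -0.001 -0.   ]
```

```bash
python3 -m jog '[[[0,0,-1.5,0,0,0,0],[0,0,0,0,0,0,0.3],[0,0,0,0,0,0,0.7],[0,0,0,0,0,0,0.7],[0,0,0,0,0,0,0.7]]]'
python3 -m jog '[[[0,0,-30,0,0,0,0.7],[0,0,-40,0,0,0,0.7],[0,0,-30,0,0,0,0],[0,0,0,0,0,0,0],[0,0,0,0,0,0,0]]]'
python3 - <<'E'
from h import *
go(.453,-.1065,.188,.09)
f=bot.grab_frame("side"); print(bot.spot_point("stamp_yellow",f)[:1],bot.spot_point("board_mark",f)[:1]); cv2.imwrite("pics/s3c.png",cv2.resize(f["img"][80:260,180:360,::-1],None,fx=3,fy=3))
E
```

```text
clock: 11.45
position: [0.4535, -0.1062, 0.1383]
tool_rot: [-3.142, -0.0, 0.09]
force: [-0.2, -0.0, 0.7]
grip_width: 0.0597
finger_force: 0.0
clock: 11.95
position: [0.4536, -0.1063, 0.2387]
tool_rot: [3.141, -0.001, 0.09]
force: [-0.7, 0.1, -0.6]
grip_width: 0.0167
finger_force: 0.0
pos [ 453.6 -106.3  238.7] rot [ 3.141e+00 -1.000e-03  9.000e-02] F [-0.7  0.1 -0.6] w 16.7 ff 0.0 t 11.9
shift [-0.7  0.2 50.7] turn [ 0.    -0.001 -0.   ]
[{'xyz': [0.4523, -0.1046, 0.0129], 'conf': 0.81}] [{'xyz': [0.4526, -0.106, 0.0063], 'conf': 0.75}]
```

View pics/s3c.png

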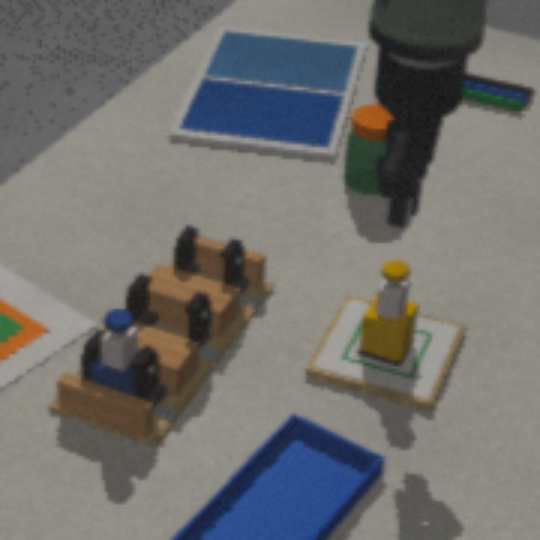

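Yellow stands upright, centred in the frame on the board (crop pixel about 390,345). Now press the head with closed fingers.

```bash
python3 -m jog '[[[0,0,30,0,0,0,0],[0,0,20,0,0,0,0],[0,0,3,0,0,0,0],[0,0,0,0,0,0,0]]]'
python3 -m jog '[[[0,0,3,0,0,0,0],[0,0,3,0,0,0,0],[0,0,3,0,0,0,0],[0,0,0,0,0,0,0]]]'
python3 -m jog '[[[0,0,1,0,0,0,0],[0,0,1,0,0,0,0],[0,0,0,0,0,0,0]]]'
```

```text
clock: 12.5
position: [0.4532, -0.1061, 0.1849]
tool_rot: [-3.141, 0.002, 0.09]
force: [0.3, 0.0, 0.1]
grip_width: -0.0002
finger_force: 0.0
clock: 12.9
position: [0.4534, -0.1062, 0.1765]
tool_rot: [3.142, -0.0, 0.09]
force: [-2.6, -0.0, 6.9]
grip_width: 0.0001
finger_force: 3.4
clock: 13.2
position: [0.4535, -0.1062, 0.1747]
tool_rot: [3.141, -0.0, 0.09]
force: [-2.2, -0.0, 8.8]
grip_width: 0.0001
finger_force: 3.8
```

```bash
python3 -m jog '[[[0,0,1,0,0,0,0],[0,0,0.5,0,0,0,0],[0,0,0,0,0,0,0]]]'
python3 -m jog '[[[0,0,0,0,0,0,0],[0,0,0,0,0,0,0],[0,0,0,0,0,0,0],[0,0,0,0,0,0,0],[0,0,0,0,0,0,0]]]'
```

```text
clock: 13.5
position: [0.454, -0.1063, 0.1744]
tool_rot: [3.141, -0.002, 0.09]
force: [-8.0, 1.8, 35.2]
grip_width: -0.0
finger_force: 17.7
clock: 14.0
position: [0.454, -0.1063, 0.1744]
tool_rot: [3.141, -0.002, 0.09]
force: [-8.0, 1.6, 35.7]
grip_width: 0.0004
finger_force: 17.7
```

Head is at its stop and held. Re-grasp.

```bash
python3 -m jog '[[[0,0,-5,0,0,0,0],[0,0,-25,0,0,0,0],[0,0,-35,0,0,0,0.7],[0,0,0,0,0,0,0.7],[0,0,0,0,0,0,0.7]]]'
python3 - <<'E'
from h import *
go(.4535,-.106,.140,.09)
f=bot.grab_frame("side"); print(bot.spot_point("stamp_yellow",f)[:1],bot.spot_point("board_mark",f)[:1])
E
```

```text
clock: 14.5
position: [0.4538, -0.1063, 0.2386]
tool_rot: [3.141, -0.002, 0.09]
force: [-0.8, 0.3, 0.2]
grip_width: 0.0429
finger_force: 0.0
pos [ 453.8 -106.3  238.6] rot [ 3.141e+00 -2.000e-03  9.000e-02] F [-0.8  0.3  0.2] w 42.9 ff 0.0 t 14.5
shift [-0.4 -0.4 98.6] turn [ 0.001 -0.002 -0.   ]
[{'xyz': [0.4517, -0.1029, 0.0125], 'conf': 0.88}] [{'xyz': [0.4505, -0.1079, 0.0111], 'conf': 0.65}]
```

```bash
python3 -m jog '[[[0,0,0,0,0,0,0.7],[0,0,40,0,0,0,0.7],[0,0,40,0,0,0,0.7],[0,0,17,0,0,0,0.7],[0,0,0,0,0,0,0.7]]]'
python3 -m jog '[[[0,0,0,0,0,0,0],[0,0,0,0,0,0,0],[0,0,0,0,0,0,0],[0,0,0,0,0,0,0]]]' 80
python3 -m jog '[[[0,0,-35,0,0,0,0],[0,0,-40,0,0,0,0],[0,0,-35,0,0,0,0],[0,0,0,0,0,0,0]]]'
python3 -c "
from h import *;go(.4476,.124,.25,-.098)"
```

```text
clock: 15.15
position: [0.4522, -0.1059, 0.1385]
tool_rot: [-3.14, 0.005, 0.09]
force: [-0.6, -0.3, 0.6]
grip_width: 0.0597
finger_force: 0.0
clock: 15.55
position: [0.454, -0.1062, 0.1421]
tool_rot: [3.141, -0.002, 0.09]
force: [-2.1, 2.1, 7.9]
grip_width: 0.0286
finger_force: 79.0
clock: 15.95
position: [0.455, -0.1066, 0.2554]
tool_rot: [3.14, -0.007, 0.089]
force: [0.2, 0.1, -5.0]
grip_width: 0.0282
finger_force: 81.0
pos [ 455.  -106.6  255.4] rot [ 3.14  -0.007  0.089] F [ 0.2  0.1 -5. ] w 28.2 ff 81.0 t 15.9
shift [  13.2 -230.3    5.1] turn [ 0.001 -0.007  0.187]
```

```bash
python3 -m jog '[[[2.6,-46,0,0,0,0,0],[2.6,-46,0,0,0,0,0],[2.6,-46,0,0,0,0,0],[2.6,-46,0,0,0,0,0],[2.6,-46,0,0,0,0,0]]]'
python3 -m jog '[[[0,0,0,0,0,0.1,0],[0,0,0,0,0,0.09,0],[0,0,0,0,0,0,0]]]'
python3 -c "
from h import *;go(.4476,.124,.137,-.098)"
```

```text
clock: 16.45
position: [0.4452, 0.1257, 0.2508]
tool_rot: [3.142, -0.0, 0.089]
force: [0.8, -0.3, -3.4]
grip_width: 0.0279
finger_force: 80.9
clock: 16.75
position: [0.4455, 0.1242, 0.2506]
tool_rot: [3.141, 0.0, -0.101]
force: [0.6, 0.3, -3.5]
grip_width: 0.0285
finger_force: 81.4
pos [445.5 124.2 250.6] rot [ 3.141  0.    -0.101] F [ 0.6  0.3 -3.5] w 28.5 ff 81.4 t 16.8
shift [  2.2  -0.  113.6] turn [ 0.     0.    -0.003]
```

```bash
python3 -m jog '[[[2,0,35,0,0,0,0],[0,0,35,0,0,0,0],[0,0,30,0,0,0,0],[0,0,9,0,0,0,0],[0,0,0,0,0,0,0]]]'
python3 -m jog '[[[0,0,2,0,0,0,0],[0,0,1,0,0,0,0],[0,0,0,0,0,0,0]]]'
```

```text
clock: 17.25
position: [0.4474, 0.1236, 0.1412]
tool_rot: [3.141, 0.002, -0.099]
force: [0.3, 0.1, -2.9]
grip_width: 0.0285
finger_force: 81.2
clock: 17.55
position: [0.4482, 0.1239, 0.1397]
tool_rot: [-3.141, -0.001, -0.1]
force: [0.1, 0.1, -3.6]
grip_width: 0.0285
finger_force: 81.2
```

```bash
python3 -m jog '[[[0,0,1.5,0,0,0,0],[0,0,1,0,0,0,0],[0,0,0,0,0,0,0]]]'
python3 -m jog '[[[0,0,1,0,0,0,0],[0,0,0,0,0,0,0]]]'
```

```text
clock: 17.85
position: [0.4481, 0.1241, 0.137]
tool_rot: [-3.141, -0.001, -0.1]
force: [-2.4, -0.2, 12.8]
grip_width: 0.0287
finger_force: 83.3
clock: 18.05
position: [0.4484, 0.1245, 0.1366]
tool_rot: [-3.14, -0.002, -0.1]
force: [-5.8, 2.2, 28.0]
grip_width: 0.0287
finger_force: 85.9
```

Stamp is on the tray floor; release, rise, and go to blue (rack slot0 at about 0.645, 0.087).

```bash
python3 -m jog '[[[0,0,-1.5,0,0,0,0],[0,0,0,0,0,0,0.3],[0,0,0,0,0,0,0.7],[0,0,0,0,0,0,0.7],[0,0,0,0,0,0,0.7]]]'
python3 -m jog '[[[0,0,-40,0,0,0,0.7],[0,0,-40,0,0,0,0.7],[0,0,-40,0,0,0,0.7],[0,0,0,0,0,0,1]]]'
python3 - <<'E'
from h import *
go(.6447,.0868,.25,.066)
f=bot.grab_frame("side"); print(bot.spot_point("stamp_yellow",f)[:1],bot.spot_point("stamp_blue",f)[:1]); cv2.imwrite("pics/s4c.png",cv2.resize(f["img"][120:320,180:360,::-1],None,fx=3,fy=3))
E
```

```text
clock: 18.55
position: [0.4478, 0.1238, 0.1368]
tool_rot: [-3.142, 0.0, -0.1]
force: [0.3, -0.1, -0.7]
grip_width: 0.0599
finger_force: 0.0
clock: 18.95
position: [0.4493, 0.1243, 0.2611]
tool_rot: [-3.139, -0.006, -0.101]
force: [1.0, 1.2, -1.3]
grip_width: 0.0727
finger_force: 0.0
pos [449.3 124.3 261.1] rot [-3.139 -0.006 -0.101] F [ 1.   1.2 -1.3] w 72.7 ff 0.0 t 18.9
shift [198.1  17.7  12.3] turn [-0.002 -0.006 -0.167]
[{'xyz': [0.4452, 0.1242, 0.0084], 'conf': 0.59}] [{'xyz': [0.6403, 0.0916, 0.0048], 'conf': 0.81}]
```

View pics/s4c.png

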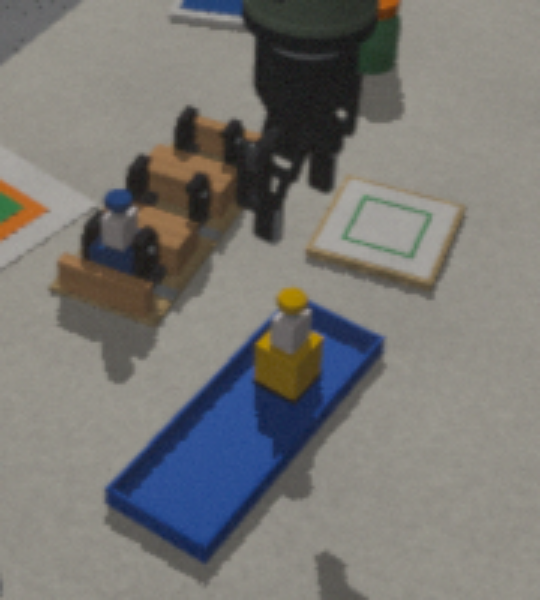

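Yellow stands upright in the tray (crop pixel 290,350); blue is still in its socket.

```bash
python3 -m jog '[[[49,4.4,0,0,0,0,1],[49,4.4,0,0,0,0,1],[49,4.4,0,0,0,0,1],[49,4.4,0,0,0,0,1],[0,0,0,0,0,-0.1,1]]]'
python3 -m jog '[[[0,0,0,0,0,-0.067,1],[0,0,0,0,0,0,1]]]'
python3 -c "
from h import *;go(.6447,.0868,.135,.066)"
```

```text
clock: 19.6
position: [0.6448, 0.0847, 0.2538]
tool_rot: [3.14, 0.001, -0.003]
force: [-2.3, 0.2, -0.6]
grip_width: 0.0854
finger_force: 0.0
clock: 19.8
position: [0.6406, 0.0865, 0.2547]
tool_rot: [3.141, 0.003, 0.068]
force: [-0.0, 0.7, -0.8]
grip_width: 0.0855
finger_force: 0.0
pos [640.6  86.5 254.7] rot [3.141e+00 3.000e-03 6.800e-02] F [-0.   0.7 -0.8] w 85.5 ff 0.0 t 19.8
shift [  4.5   0.  119.7] turn [0.    0.003 0.002]
```

```bash
python3 -m jog '[[[3.5,0,40,0,0,0,1],[0,0,40,0,0,0,1],[0,0,30,0,0,0,1],[0,0,10,0,0,0,1],[0,0,0,0,0,0,0.6]]]'
python3 -m jog '[[[0,0,0,0,0,0,0],[0,0,0,0,0,0,0],[0,0,0,0,0,0,0],[0,0,0,0,0,0,0],[0,0,0,0,0,0,0]]]' 80
python3 -c "
from h import *;go(.6447,.0868,.135,.066)"
```

```text
clock: 20.3
position: [0.6438, 0.087, 0.1355]
tool_rot: [3.141, 0.003, 0.066]
force: [0.5, 0.5, 0.0]
grip_width: 0.0734
finger_force: 0.0
clock: 20.8
position: [0.6452, 0.0873, 0.1385]
tool_rot: [-3.141, -0.002, 0.067]
force: [-1.4, 0.5, 8.5]
grip_width: 0.0285
finger_force: 78.7
pos [645.2  87.3 138.5] rot [-3.141e+00 -2.000e-03  6.700e-02] F [-1.4  0.5  8.5] w 28.5 ff 78.7 t 20.8
shift [-0.5  0.5  3.5] turn [-0.    -0.002  0.001]
```

```bash
python3 -m jog '[[[0,0,-1.5,0,0,0,0],[-6.6,0,-1,0,0.05,0,0],[-6.6,0,-1,0,0.05,0,0],[-6.6,0,-1,0,0.05,0,0],[-6.6,0,-1,0,0.05,0,0]]]'
python3 -m jog '[[[0,0,0,0,0,0,0],[0,0,0,0,0,0,0]]]'
python3 -m jog '[[[6.6,0,1.2,0,-0.05,0,0],[6.6,0,1.2,0,-0.05,0,0],[6.6,0,1.2,0,-0.05,0,0],[6.6,0,1.2,0,-0.05,0,0],[0,0,0,0,0,0,0]]]'
python3 -m jog '[[[6.6,0,-1,0,-0.05,0,0],[6.6,0,-1,0,-0.05,0,0],[6.6,0,-1,0,-0.05,0,0],[6.6,0,-1,0,-0.05,0,0],[0,0,0,0,0,0,0]]]'
python3 -m jog '[[[0,0,0,0,0,0,0]]]'
python3 -c "from h import *;go(.6447,.0868,.1385,.066)"
```

```text
clock: 21.3
position: [0.6197, 0.0852, 0.1419]
tool_rot: [-3.14, -0.207, 0.066]
force: [12.8, -1.6, -5.4]
grip_width: 0.0284
finger_force: 79.8
clock: 21.5
position: [0.619, 0.0852, 0.1416]
tool_rot: [-3.141, -0.203, 0.067]
force: [4.6, -0.1, -0.7]
grip_width: 0.0283
finger_force: 80.3
clock: 22.0
position: [0.6457, 0.0868, 0.1389]
tool_rot: [-3.141, 0.0, 0.066]
force: [0.4, -0.6, -4.0]
grip_width: 0.0285
finger_force: 80.2
clock: 22.5
position: [0.6704, 0.0887, 0.1403]
tool_rot: [3.141, 0.204, 0.066]
force: [-7.9, -0.2, 1.3]
grip_width: 0.0286
finger_force: 80.7
clock: 22.6
position: [0.6701, 0.0886, 0.1404]
tool_rot: [3.141, 0.201, 0.067]
force: [-5.1, -0.2, -4.1]
grip_width: 0.0285
finger_force: 80.3
pos [670.1  88.6 140.4] rot [3.141 0.201 0.067] F [-5.1 -0.2 -4.1] w 28.5 ff 80.3 t 22.6
shift [-24.6   0.1   6.9] turn [0.001 0.201 0.001]
```

```bash
python3 -m jog '[[[-6.4,0,1.1,0,0.05,0,0],[-6.4,0,1.1,0,0.05,0,0],[-6.4,0,1.1,0,0.05,0,0],[-6.4,0,1.1,0,0.05,0,0],[0,0,0,0,0,0,0]]]'
python3 -m jog '[[[0,0,-4,0,0,0,0],[0,0,-4,0,0,0,0],[0,0,-4,0,0,0,0]]]'
python3 -m jog '[[[0,0,-40,0,0,0,0],[0,0,-40,0,0,0,0],[0,0,-30,0,0,0,0],[0,0,0,0,0,0,0]]]'
python3 - <<'E'
from h import *
board();go(.4535,-.106,.262,.09)
f=bot.grab_frame("side"); print(bot.spot_point("stamp_blue",f)[:1]); cv2.imwrite("pics/s5c.png",cv2.resize(f["img"][80:320,150:360,::-1],None,fx=2,fy=2))
E
```

```text
clock: 23.1
position: [0.6438, 0.0869, 0.1402]
tool_rot: [3.141, -0.001, 0.067]
force: [0.1, 0.2, -3.5]
grip_width: 0.0286
finger_force: 80.3
clock: 23.4
position: [0.6458, 0.087, 0.1521]
tool_rot: [-3.141, -0.0, 0.067]
force: [-0.1, 0.0, -3.6]
grip_width: 0.0283
finger_force: 80.3
clock: 23.8
position: [0.6471, 0.0872, 0.2665]
tool_rot: [-3.141, -0.006, 0.066]
force: [0.4, -0.5, -3.7]
grip_width: 0.0285
finger_force: 80.5
board top []
board_mark top [([0.452, -0.104, 0.01], 0.87)]
116 ((445.31878662109375, -77.98417663574219), (78.73637390136719, 139.73397827148438), 12.519648551940918)
board side [([0.455, -0.107, 0.001], 0.92)]
board_mark side [([0.452, -0.107, 0.012], 0.77), ([0.445, 0.124, 0.008], 0.44)]
39 ((452.9676208496094, -103.66520690917969), (71.66875457763672, 71.93640899658203), 6.873910427093506)
pos [645.   86.9 260.4] rot [3.141e+00 2.000e-03 6.700e-02] F [-0.3  0.  -4.2] w 28.2 ff 80.5 t 24.1
shift [-203.9  179.7   -1.1] turn [ 0.     0.002 -0.023]
[{'xyz': [0.639, 0.0883, 0.129], 'conf': 0.78}]
```

View pics/s5c.png

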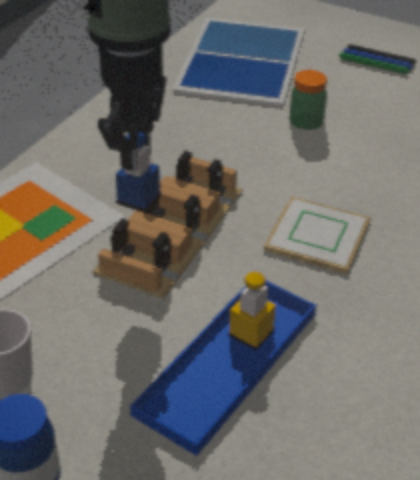

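Blue is out and hanging upright; the board hasn't moved.

```bash
python3 -m jog '[[[-34,30,0,0,0,0,0],[-34,30,0,0,0,0,0],[-34,30,0,0,0,0,0],[-34,30,0,0,0,0,0],[-34,30,0,0,0,0,0]]]'
python3 -m jog '[[[-34,30,0,0,0,-0.023,0],[0,0,30,0,0,0,0],[0,0,40,0,0,0,0],[0,0,20,0,0,0,0],[0,0,0,0,0,0,0]]]'
python3 -c "
from h import *;board();go(.4535,-.106,.1425,.09)"
```

```text
clock: 24.7
position: [0.4842, -0.0751, 0.2615]
tool_rot: [3.142, 0.0, 0.067]
force: [1.3, -1.2, -3.5]
grip_width: 0.0291
finger_force: 80.5
clock: 25.2
position: [0.4527, -0.106, 0.1695]
tool_rot: [-3.14, 0.004, 0.09]
force: [-0.8, -0.9, -2.6]
grip_width: 0.0284
finger_force: 80.3
board top [([0.452, -0.103, -0.004], 0.63)]
board_mark top []
26 ((457.501220703125, -76.51722717285156), (174.91444396972656, 89.90057373046875), 36.548954010009766)
board side [([0.451, -0.103, 0.005], 0.84)]
board_mark side [([0.45, 0.179, 0.0], 0.67), ([0.447, -0.108, 0.011], 0.61)]
27 ((452.47845458984375, -103.92107391357422), (71.70248413085938, 71.46820831298828), 7.668231964111328)
pos [ 454.3 -106.3  172.8] rot [ 3.141e+00 -2.000e-03  9.000e-02] F [ 0.7 -0.1 -3.6] w 28.2 ff 80.3 t 25.5
shift [-0.9 -0.4 30.3] turn [ 0.    -0.002 -0.   ]
```

```bash
python3 -m jog '[[[-0.5,0,14,0,0,0,0],[0,0,11,0,0,0,0],[0,0,4,0,0,0,0],[0,0,0,0,0,0,0]]]'
python3 -m jog '[[[0,0,1,0,0,0,0],[0,0,1,0,0,0,0],[0,0,0,0,0,0,0]]]'
```

```text
clock: 25.9
position: [0.4534, -0.1061, 0.1427]
tool_rot: [-3.141, 0.0, 0.09]
force: [0.1, 0.2, -4.5]
grip_width: 0.0283
finger_force: 80.4
clock: 26.2
position: [0.4537, -0.106, 0.1423]
tool_rot: [3.141, -0.001, 0.09]
force: [-8.9, 5.3, 40.8]
grip_width: 0.0286
finger_force: 86.1
```

Seated. Release, rise, shut the fingers.

```bash
python3 -m jog '[[[0,0,-1.5,0,0,0,0],[0,0,0,0,0,0,0.3],[0,0,0,0,0,0,0.7],[0,0,0,0,0,0,0.7],[0,0,0,0,0,0,0.7]]]'
python3 -m jog '[[[0,0,-30,0,0,0,0.7],[0,0,-40,0,0,0,0.7],[0,0,-30,0,0,0,0],[0,0,0,0,0,0,0],[0,0,0,0,0,0,0]]]'
python3 - <<'E'
from h import *
go(.4535,-.1065,.188,.09)
f=bot.grab_frame("side"); print(bot.spot_point("stamp_blue",f)[:1],bot.spot_point("board_mark",f)[:1]); cv2.imwrite("pics/s6c.png",cv2.resize(f["img"][120:240,240:360,::-1],None,fx=3,fy=3))
E
```

```text
clock: 26.7
position: [0.4534, -0.1063, 0.1422]
tool_rot: [-3.142, -0.0, 0.09]
force: [-0.8, -0.0, -0.6]
grip_width: 0.0596
finger_force: 0.0
clock: 27.2
position: [0.4534, -0.1064, 0.2426]
tool_rot: [3.141, -0.001, 0.09]
force: [-0.8, 0.5, -0.8]
grip_width: 0.0165
finger_force: 0.0
pos [ 453.4 -106.4  242.6] rot [ 3.141e+00 -1.000e-03  9.000e-02] F [-0.8  0.5 -0.8] w 16.5 ff 0.0 t 27.2
shift [-0.   0.1 54.6] turn [ 0.    -0.001 -0.   ]
[{'xyz': [0.4489, -0.1069, 0.0103], 'conf': 0.76}] [{'xyz': [0.4514, -0.1063, 0.0122], 'conf': 0.92}]
```

View pics/s6c.png

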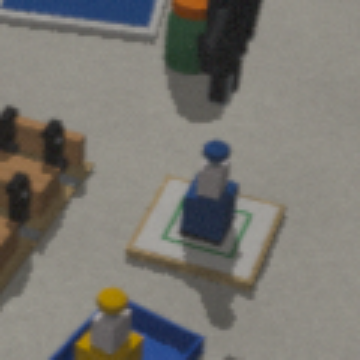

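Blue stands upright in the frame (crop pixel 210,215). Press.

```bash
python3 -m jog '[[[0,0,30,0,0,0,0],[0,0,24,0,0,0,0],[0,0,3,0,0,0,0],[0,0,0,0,0,0,0]]]'
python3 -m jog '[[[0,0,3,0,0,0,0],[0,0,3,0,0,0,0],[0,0,3,0,0,0,0],[0,0,0,0,0,0,0]]]'
python3 -m jog '[[[0,0,1,0,0,0,0],[0,0,1,0,0,0,0],[0,0,1,0,0,0,0],[0,0,0,0,0,0,0]]]'
```

```text
clock: 27.75
position: [0.4531, -0.1061, 0.1848]
tool_rot: [-3.141, 0.002, 0.09]
force: [-1.0, -0.1, 0.1]
grip_width: 0.0001
finger_force: 0.1
clock: 28.15
position: [0.4533, -0.1062, 0.1764]
tool_rot: [3.142, -0.0, 0.09]
force: [-1.5, 0.7, 7.0]
grip_width: 0.0003
finger_force: 3.4
clock: 28.55
position: [0.4538, -0.1063, 0.1745]
tool_rot: [3.141, -0.002, 0.09]
force: [-5.9, 2.1, 26.1]
grip_width: 0.0002
finger_force: 13.1
```

Stop reached; hold, then rise and re-grasp.

```bash
python3 -m jog '[[[0,0,0.3,0,0,0,0],[0,0,0,0,0,0,0],[0,0,0,0,0,0,0],[0,0,0,0,0,0,0],[0,0,0,0,0,0,0]]]'
python3 -m jog '[[[0,0,-5,0,0,0,0],[0,0,-25,0,0,0,0],[0,0,-35,0,0,0,0.7],[0,0,0,0,0,0,0.7],[0,0,0,0,0,0,0.7]]]'
python3 -m jog '[[[0,0,0,0,0,0,0.7],[0,0,40,0,0,0,0.7],[0,0,40,0,0,0,0.7],[0,0,16,0,0,0,0.7],[0,0,0,0,0,0,0.7]]]'
python3 -m jog '[[[0,0,0,0,0,0,0],[0,0,0,0,0,0,0],[0,0,0,0,0,0,0],[0,0,0,0,0,0,0]]]' 80
python3 -m jog '[[[0,0,-35,0,0,0,0],[0,0,-40,0,0,0,0],[0,0,-35,0,0,0,0],[0,0,0,0,0,0,0],[0,0,0,0,0,0,0]]]'
python3 -c "
from h import *;go(.458,.234,.25,-.098)"
```

```text
clock: 29.05
position: [0.4539, -0.1063, 0.1744]
tool_rot: [3.141, -0.002, 0.09]
force: [-7.4, 1.5, 33.5]
grip_width: -0.0001
finger_force: 16.3
clock: 29.55
position: [0.4536, -0.1064, 0.2387]
tool_rot: [3.141, -0.002, 0.09]
force: [0.4, -0.7, -0.1]
grip_width: 0.0434
finger_force: 0.0
clock: 30.05
position: [0.4519, -0.1058, 0.1394]
tool_rot: [-3.14, 0.005, 0.09]
force: [0.2, -0.2, -0.3]
grip_width: 0.0597
finger_force: 0.0
clock: 30.45
position: [0.4538, -0.1062, 0.143]
tool_rot: [3.141, -0.002, 0.09]
force: [-1.5, 2.6, 9.2]
grip_width: 0.0284
finger_force: 79.4
clock: 30.95
position: [0.4534, -0.1064, 0.2526]
tool_rot: [3.141, -0.002, 0.09]
force: [-0.7, -0.2, -4.0]
grip_width: 0.0282
finger_force: 81.0
pos [ 453.4 -106.4  252.6] rot [ 3.141e+00 -2.000e-03  9.000e-02] F [-0.7 -0.2 -4. ] w 28.2 ff 81.0 t 30.9
shift [  35.  -338.6    2.4] turn [ 0.001 -0.002  0.188]
```

```bash
python3 -m jog '[[[0,0,-40,0,0,0,0],[5,-48.4,0,0,0,0,0],[5,-48.4,0,0,0,0,0],[5,-48.4,0,0,0,0,0],[5,-48.4,0,0,0,0,0]]]'
python3 -m jog '[[[5,-48.4,0,0,0,0,0],[5,-48.4,0,0,0,0,0],[5,-48.2,0,0,0,0,0],[0,0,0,0,0,0.1,0],[0,0,0,0,0,0.088,0]]]'
python3 -m jog '[[[0,0,0,0,0,0,0]]]'
python3 - <<'E'
from h import *
f=bot.grab_frame("side"); print([bot.spot_point(q,f)[:1] for q in("stamp_blue","stamp_yellow")])
go(.458,.234,.138,-.098)
E
```

```text
clock: 31.45
position: [0.4551, 0.09, 0.2908]
tool_rot: [3.141, 0.002, 0.089]
force: [0.6, 0.5, -2.3]
grip_width: 0.0284
finger_force: 80.9
clock: 31.95
position: [0.457, 0.2354, 0.2901]
tool_rot: [3.14, 0.003, -0.099]
force: [0.6, -0.8, -4.1]
grip_width: 0.0283
finger_force: 81.2
clock: 32.05
position: [0.4573, 0.2342, 0.2905]
tool_rot: [3.14, 0.002, -0.099]
force: [0.5, 0.0, -3.5]
grip_width: 0.0286
finger_force: 81.2
[[{'xyz': [0.4541, 0.233, 0.1581], 'conf': 0.69}], [{'xyz': [0.4463, 0.1239, 0.0096], 'conf': 0.82}]]
pos [457.7 233.8 291.3] rot [ 3.141e+00  1.000e-03 -9.600e-02] F [ 0.5 -0.  -3.6] w 28.3 ff 81.2 t 32.2
shift [  0.4  -0.3 153.3] turn [0.001 0.001 0.002]
```

```bash
python3 -m jog '[[[0,0,40,0,0,0,0],[0,0,40,0,0,0,0],[0,0,40,0,0,0,0],[0,0,27,0,0,0,0],[0,0,0,0,0,0,0]]]'
python3 -m jog '[[[0,0,3,0,0,0,0],[0,0,2,0,0,0,0],[0,0,0,0,0,0,0]]]'
python3 -m jog '[[[0,0,1,0,0,0,0],[0,0,0,0,0,0,0]]]'
```

```text
clock: 32.7
position: [0.4564, 0.2332, 0.142]
tool_rot: [3.139, 0.005, -0.097]
force: [0.3, 0.8, -2.9]
grip_width: 0.0285
finger_force: 81.0
clock: 33.0
position: [0.4584, 0.2343, 0.141]
tool_rot: [-3.141, -0.001, -0.098]
force: [0.1, 0.5, -3.8]
grip_width: 0.0282
finger_force: 81.1
clock: 33.2
position: [0.4581, 0.2342, 0.1395]
tool_rot: [-3.141, -0.001, -0.098]
force: [1.0, 0.4, -3.5]
grip_width: 0.0286
finger_force: 81.1
```

```bash
python3 -m jog '[[[0,0,1,0,0,0,0],[0,0,0.7,0,0,0,0],[0,0,0,0,0,0,0]]]'
python3 -m jog '[[[0,0,1,0,0,0,0],[0,0,0,0,0,0,0]]]'
```

```text
clock: 33.5
position: [0.4581, 0.2344, 0.138]
tool_rot: [-3.141, -0.001, -0.098]
force: [-2.8, -0.6, 13.6]
grip_width: 0.0284
finger_force: 83.3
clock: 33.7
position: [0.4582, 0.2346, 0.1379]
tool_rot: [-3.141, -0.001, -0.098]
force: [-7.4, -2.3, 35.3]
grip_width: 0.0285
finger_force: 86.1
```

```bash
python3 -m jog '[[[0,0,-1.5,0,0,0,0],[0,0,0,0,0,0,0.3],[0,0,0,0,0,0,0.7],[0,0,0,0,0,0,0.7],[0,0,0,0,0,0,0.7]]]'
python3 -m jog '[[[0,0,-40,0,0,0,0.7],[0,0,-40,0,0,0,0.7],[0,0,-50,0,0,0,0.7],[0,0,0,0,0,0,0.7],[0,0,0,0,0,0,0.7]]]'
python3 - <<'E'
from h import *
f=bot.grab_frame("side"); print([bot.spot_point(q,f)[:1] for q in("stamp_blue","stamp_yellow","tray")]); cv2.imwrite("pics/s7c.png",cv2.resize(f["img"][100:384,100:360,::-1],None,fx=2,fy=2))
E
```

```text
clock: 34.2
position: [0.4579, 0.2341, 0.1376]
tool_rot: [3.142, 0.0, -0.098]
force: [-0.2, -0.4, -0.1]
grip_width: 0.0596
finger_force: 0.0
clock: 34.7
position: [0.4582, 0.2342, 0.2687]
tool_rot: [-3.14, -0.002, -0.098]
force: [-0.9, 0.0, -1.6]
grip_width: 0.0601
finger_force: 0.0
[[{'xyz': [0.4519, 0.2348, 0.0061], 'conf': 0.59}], [{'xyz': [0.446, 0.1247, 0.0099], 'conf': 0.68}], [{'xyz': [0.4543, 0.1805, -0.0006], 'conf': 0.66}]]
```

View pics/s7c.png

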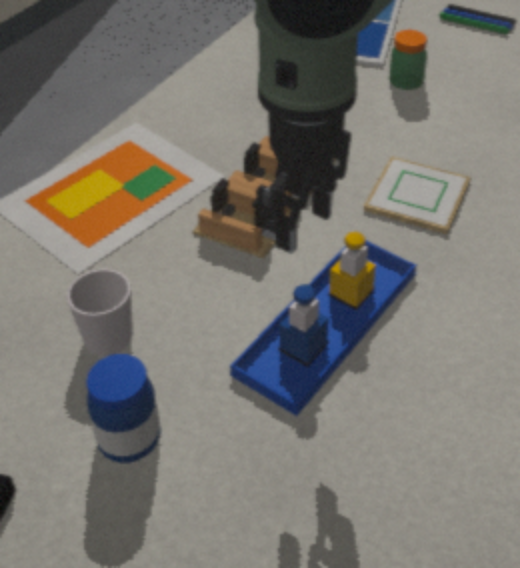

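Both stamps stand upright in the tray (crop pixels 303,325 and 353,270), the gripper is clear, and the tub, jar and cup haven't moved.

```bash
python3 -c "
from workcell import bot;print(bot.job_done())"
```

```text
the job is handed in; nothing more can be done
None
```

The job is handed in but the judge returned no verdict: yellow then blue (red was missing) were rocked free, pressed to the stop in the green frame, and now stand upright in the blue tray.

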